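# Release a tin from the spring feeder and stop it with the other finger

### The job

Press the black release key of the spring tin feeder down with one finger and, with the other finger of the open gripper standing in the lane, stop the tin that the spring pops out before any of it runs out over the lane's open end. Finish while holding it so: key kept down, the tin out of its place, upright in the lane and at rest against the finger. Do not pinch or lift the tin, and leave the things round about where they are.

Things in the scene. Friction and masses are not known exactly. Their poses are not given: they have to be found in the camera images.
- feeder: Spring tin feeder, fixed: a straight wooden lane 260 mm long, 92 mm wide, a low steel rail along each side, a grey spring housing (top z = 71 mm) at the rear. Origin on the worktop under the lane's middle line, 75 mm before the open end. z up; the tin travels along -y; the key is on the -x side. Floor top z = 22 mm; rails at x = +-40 to +-47 mm, tops z = 34 mm; floor y = -75 to +185 mm.
- pusher (a joint): Travel of the spring pusher plate behind the tin, m: 0 loaded, 0.095 fully out. It presses the tin on a steel gate bar that crosses the lane in front of it (feeder y = +6 to +11 mm, top z = 34 mm, moves down with the key). Gate down, it drives the tin out at 0.08 to 0.2 m/s, over the open end in about a second if not stopped, and presses a stopped tin with 2 to 5 N.
- lane_end (a point): Middle of the floor's open end, on the lane floor (feeder x = 0, y = -75, z = 22 mm); nothing closes it. Axes as the feeder's.
- key_top (a point): Centre of the flat top of the black release key, a plate 26 mm square beside the lane. Not pressed it lies at feeder x = -67, y = -40, z = +62 mm; it moves straight down with the key. Axes as the feeder's. The space over the lane beside it is free.
- key (a joint): How far the release key is pressed down, m: 0 up, 0.016 fully down. A spring returns it (3 N at the start, 7 N fully down, 2 to 4 N more while the gate rubs on the tin). The tin is freed at about 0.012; keep the key down beyond 0.012. When let go, the gate rises again, even under a tin standing over it.
- catch (a point): Point on the lane's floor, on its middle line, level with the key's middle (feeder x = 0, y = -40, z = 22 mm), 67 mm from the key's middle: a finger near here, its tip over the floor and below the tin's top, stops the tin. Axes as the feeder's.
- tin: Food tin, upright cylinder 76 mm across, 58 mm high, about 0.26 kg, on the lane's floor (top 80 mm over the worktop), 2 to 3 mm of play to each rail. Origin: centre of its underside. Starts at feeder x = 0, y = +50 mm, behind the gate. It is out of its place once it has run 15 mm; its front rim reaches the open end after 87 mm.
- salt_shaker: Salt shaker, 44 mm across, 90 mm high, beyond the lane's open end; to be left alone. Origin: centre of its underside.
- spice_jar: Glass spice jar with a black cap, 44 mm across, 105 mm high, behind the lane (feeder +x side); to be left alone. Origin: centre of its underside.
- tea_light: Tea light, 38 mm across, 15 mm high, in front of the lane near its rear; to be left alone. Origin: centre of its underside.
- tumbler: Drinking glass, 81 mm across, 91 mm high, standing apart; to be left alone. Origin: centre of its underside.
- mill: Wooden pepper mill, 58 mm across, 140 mm high, at the back; to be left alone. Origin: centre of its underside.
- spare_tin: A second tin like the first, standing on the worktop at the back; to be left alone. Origin: centre of its underside.
Not all that is in view belongs to the job. Leave any orange or red look-alike of the tin alone.

How it is judged:
By the outcome, as a careful person would: the job done as asked, in the order asked, and still so for the second after the job is handed in, while the arm keeps its last pose, push and grip.
It also fails if it takes over 32 s, if anything falls off the work surface, if the arm or the gripper's body presses on something with over 40 N, if the wrist force passes 120 N, or if a joint passes its speed limit or range.

### The arm

A 6-joint arm with a two-finger parallel gripper is mounted at the origin on a cart in front of the work surface, level with it; the furniture and walls round the work are solid. World frame = base frame: x ahead of the robot, y to its left, z up, the work surface at z = 0. Lengths are in mm, angles in rad, forces in N, time in s.
With the tool pointing down it reaches from about 350 to 975 mm from the base axis. Payload 7.1 kg.
Tool frame: the origin (TCP) lies midway between the tips of the shut fingers; the grasp point (between the pads) lies ctrl.grip_point_offset behind it (ctrl.grip_point_offset is the distance from the TCP to the grasp point, in mm); z points along the fingers, y is the line along which they close (so a half turn about z gives the same grasp; the last joint's range is limited). The gripper opens to 88 mm and grips with 3 to 60 N. Pads are 20 mm wide; open, the fingers measure 115 mm over their backs; the gripper's body (75 mm by 178 mm) begins 61 mm behind the grasp point.
Start: joints at [1.093, 0.423, 1.63, -0, 1.089, -0.019], TCP at [276.763, 560.363, 222.675] pointing down, gripper open.
Joint ranges: [-3, 3], [-0.9, 2.11], [0.09, 2.58], [-1.31, 4.45], [0.11, 2.69], [-2.54, 2.54]. Speed limits (rad/s): [2.39, 2.39, 3.01, 3.14, 3.14, 3.14].

### API

Orientations are given as a rotation vector (axis times angle).
In Python, from workcell import ctrl, get_image, close_job, finder gives the robot as it stands.
- The arm moves only by the tool servo_tool, never from a script. Its argument "deltas" is a list of rows, each a list of 2 entries, a list of its own where there are three numbers: the shift along the tool's x, y, z in mm, then the turn, a rotation vector about the tool's x, y, z in rad. A call has 1 to 5 rows; each row is the pose to reach, as a shift and turn from the pose commanded when the call began, along the tool's axes at that moment; what a row does not reach only later rows make up. A row lasts 1/12 s, in which the tool goes at most 41.7 mm and 7.16 degrees, less where a joint would pass 70% of its speed; a pose out of reach is approached as far as the arm can. A call with a gripper value outside its range is refused whole. "grip" is the closure, from -1 (fully open) to 1 (shut), so that 0 is half open, set as the call begins (left out, the last holds). The fingers move at their own pace and stop on an object; the grip force is fixed at half the most. Time passes only in rows, so rows that repeat a pose let the fingers close. It gives the time, the measured TCP pose, the force, the opening and the grip force at its end, in the units of the state.
- ctrl.get_obs(): the state, without advancing time (a new reading comes with each control period).
- get_image(name): name is "scene" or "side" or "wrist"; returns a dict with "frame" (400x640x3 uint8, blue, green, red), "depth" (400x640 float32, mm along the optical axis (not along the pixel's ray), 0 where there is no reading), "K" (3x3 intrinsics, pixels), "dist" ([k1, k2, p1, p2, k3] as OpenCV has them; the pictures are not rectified), "pose" (4x4, takes a point from camera to world coordinates). Camera axes: x right, y down, z forward; pixel columns grow to the right and rows downward; lengths in mm; the calibration is good to about 2 mm. A picture is of the moment at which its call begins.
- close_job(): hands the job in; it is judged then, once.
Trained networks look in a picture, given as the dict that the camera call returned (one of the last four; its "shot" number tells which), for a name from the list of things; names that differ only in an ending like _2 or _b are one class to them, and where a whole thing is asked for, a point or a joint stands for the part that bears it (a point fixed in the world has none). Each returns a list of dicts, best first, with "score" (0 to 1); they miss things now and then, are a little off and sometimes report something else, mostly with a low value. They report only what shows in the picture. A call takes as long as a camera call. They do not tell look-alikes from the thing itself.
- finder.search_frame(query, picture): "rect" ([centre column, centre row, width, height] as shares, 0 to 1, of the picture: columns of its width, rows of its height, round what is visible of it).
- finder.silhouettes(query, picture): "mask" (400x640 bool, what is visible of it) and "rect" ([centre column, centre row, width, height] as shares, 0 to 1, of the picture: columns of its width, rows of its height, round what is visible of it).
The state is a dict: "t": time; "qpos": joint angles; "qvel": joint speeds; "joint_torque": joint torques, N m; "ee_pos": TCP position; "orientation": TCP orientation; "ft_force": force on the tool from outside, world axes, zero at the start; "moment": the same for the moment, N m; "width": finger opening in mm; "grasp_force": force on a finger pad.
Only numpy, scipy, OpenCV 4.12 (cv2) and the standard library are available. Lean on these libraries where they do the work, as an engineer would, in place of code of your own. Each camera call takes 0.05 s, during which the arm holds its last target. There are 200 camera calls.

## Working session

There is one attempt and no reset: what is moved stays moved. The work goes in short steps, Python scripts to look and compute and a tool call to move; the robot and the scene stay as the last step left them, time stands still between calls to the robot, and variables do not carry over. Pictures are saved under pics/ and viewed, at most 10 in all, crops included, and the job is handed in when it is done.

Besides the shell and the picture viewer there is one more tool, called after "Emit:" as a command line: name --argument value ..., lists and objects as JSON in quotes. servo_tool: Moves the arm, as the interface text tells. Its arguments: {"type":"object","properties":{"deltas":{"type":"array","items":{"type":"array"}},"grip":{"type":"number"}},"required":["deltas"]}

```bash
mkdir -p pics; ls
cat > h.py <<'E'
import numpy as np, cv2
from workcell import ctrl,get_image,close_job,finder
def pts(p,mask=None):
    d=p["depth"]; m=(d>0) if mask is None else (mask&(d>0))
    v,u=np.nonzero(m)
    n=cv2.undistortPoints(np.stack([u,v],1).astype(np.float64)[:,None],p["K"],np.array(p["dist"],float))[:,0]
    z=d[v,u]; c=np.c_[n*z[:,None],z]; P=np.array(p["pose"])
    return c@P[:3,:3].T+P[:3,3],u,v
E
python3 - <<'E'
from h import *
o=ctrl.get_obs(); print(o, ctrl.grip_point_offset)
ims=[]
for n in ["scene","side"]:
    p=get_image(n); cv2.imwrite(f"pics/{n}0.png",p["frame"])
    for q in ["feeder","tin","key_top"]:
        for r in finder.silhouettes(q,p)[:3]:
            P,u,v=pts(p,r["mask"]); print(n,q,round(r["score"],2),np.round(np.array(r["rect"])*[640,400,640,400]),np.round(np.median(P,0)),np.round(P.min(0)),np.round(P.max(0)))
E
```

```text
pics
{'t': 0.0, 'qpos': array([ 1.09302144e+00,  4.23816944e-01,  1.63067869e+00,  5.08544824e-06,
        1.08858173e+00, -1.89507479e-02]), 'qvel': array([ 0.00075985,  0.00102894, -0.00022771,  0.00037784,  0.00112652,
       -0.00134978]), 'joint_torque': array([ 5.33165112e-04, -5.44638562e+01, -2.73660904e+01,  6.43395167e-02,
        2.27832247e-02, -2.00438521e-04]), 'ee_pos': array([276.50633731, 559.9003322 , 221.9210548 ]), 'orientation': array([-7.14333427e-01, -3.05892246e+00,  2.25860247e-03]), 'ft_force': array([ 0.46463396, -0.06601178,  0.06022423]), 'moment': array([ 0.00933762, -0.02790053,  0.00028462]), 'grasp_force': 0.0, 'width': 87.80646868433915} 18.700000000000003
scene feeder 0.93 [338. 208.  53.  38.] [541. 298.  57.] [495. 194.  -1.] [604. 335.  78.]
scene tin 0.78 [352. 189.  19.  24.] [549. 216.  74.] [507. 167.  25.] [578. 236.  85.]
scene tin 0.76 [340. 246.  29.  35.] [462. 411.  55.] [422. 367.  -1.] [497. 445.  65.]
scene tin 0.75 [341. 209.  48.  41.] [542. 297.  57.] [495. 194.  -6.] [638. 335.  78.]
side feeder 0.88 [327. 235.  70.  71.] [518. 147.  29.] [441.  65.  -3.] [653. 429.  76.]
side tin 0.75 [327. 230.  23.  27.] [531. 179.  74.] [480. 147.  24.] [580. 232.  82.]
side tin 0.64 [278. 188.  22.  26.] [557. 478.  48.] [496. 411.   2.] [601. 543.  62.]
side tin 0.56 [267. 213.  20.  31.] [453. 387.  47.] [423. 366.  -3.] [532. 534.  62.]
side key_top 0.53 [330. 248.  32.  18.] [481. 149.  36.] [451.  98.   1.] [574. 197.  66.]
side key_top 0.45 [322. 238.  67.  77.] [517. 145.  29.] [441.  67.  -3.] [596. 334.  76.]
```

Run:
```python
import cv2,numpy as np
a=cv2.imread("pics/scene0.png")[140:290,270:430];b=cv2.imread("pics/side0.png")[160:310,250:410]
f=lambda i:cv2.resize(i,None,fx=2.5,fy=2.5,interpolation=cv2.INTER_CUBIC)
cv2.imwrite("pics/c0.png",np.hstack([f(a),f(b)]))
```

```text
(no output)
```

View pics/c0.png

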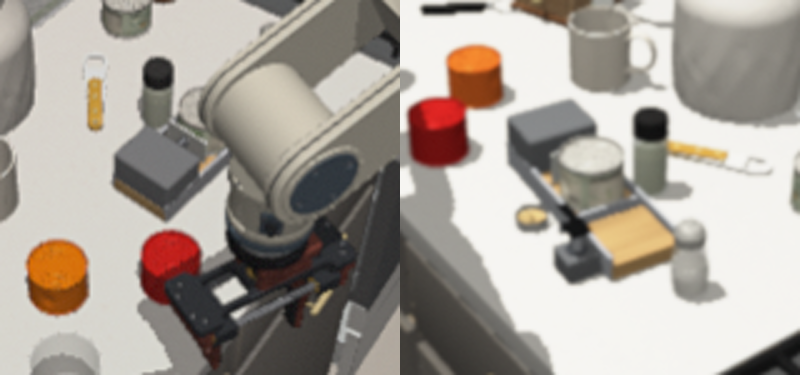

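View pics/side0.png

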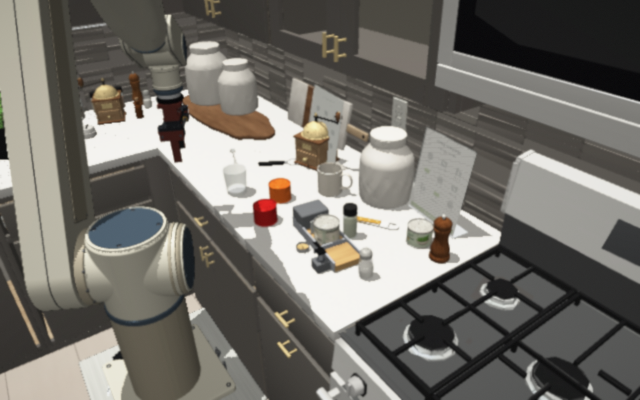

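```bash
cat >> h.py <<'E'
from scipy.spatial.transform import Rotation as Ro
def Rt(yaw): # tool y along world angle yaw, tool z down
    y=np.array([np.cos(yaw),np.sin(yaw),0]); z=np.array([0,0,-1.]); return np.c_[np.cross(y,z),y,z]
def delta(pos,yaw):
    o=ctrl.get_obs(); R=Ro.from_rotvec(o["orientation"]).as_matrix()
    return np.round(R.T@(np.array(pos)-o["ee_pos"]),1), np.round(Ro.from_matrix(R.T@Rt(yaw)).as_rotvec(),4)
E
python3 - <<'E'
from h import *
print(delta([490,130,330],0.0))
p=get_image("side")
P,u,v=pts(p)
m=(P[:,0]>420)&(P[:,0]<640)&(P[:,1]>20)&(P[:,1]<350)&(P[:,2]>66)&(P[:,2]<74)
q=P[m]; r=cv2.minAreaRect(q[q[:,1]>235][:,:2].astype(np.float32)); print(r)
E
```

```text
(array([-381.8, -291.4, -107.4]), array([-2.000e-04,  1.000e-04,  1.112e+00]))
((552.46435546875, 295.4203186035156), (76.36676025390625, 91.90523529052734), 82.99954223632812)
```

Emit:
servo_tool --deltas '[[[-25, -20, -30], [0, 0, 0.1]], [[-55, -45, -50], [0, 0, 0.2]], [[-85, -65, -70], [0, 0, 0.3]], [[-115, -85, -85], [0, 0, 0.4]], [[-145, -110, -100], [0, 0, 0.5]]]' --grip -1

```text
t: 0.87
ee_pos: [358.4, 397.7, 323.5]
orientation: [1.455, 2.784, 0.002]
ft_force: [1.3, 0.1, 0.7]
width: 87.7
grasp_force: 0.0
```

```bash
python3 -c "
from h import *
print(ctrl.get_obs()['ee_pos'],delta([490,130,330],-0.12))"
```

```text
[358.40176329 397.69312946 323.51183877] (array([-294.9,  -44.8,   -6.6]), array([ 1.400e-03, -7.000e-04,  7.277e-01]))
```

Emit:
servo_tool --deltas '[[[-35, -5, 0], [0, 0, 0.1]], [[-72, -10, 0], [0, 0, 0.2]], [[-108, -15, 0], [0, 0, 0.3]], [[-145, -22, 0], [0, 0, 0.4]], [[-180, -28, 0], [0, 0, 0.5]]]'

```text
t: 1.28
ee_pos: [438.5, 233.5, 322.5]
orientation: [2.099, 2.337, 0.001]
ft_force: [0.1, 0.9, 0.2]
width: 88.1
grasp_force: 0.0
```

```bash
python3 -c "
from h import *
print(ctrl.get_obs()['ee_pos'],delta([490,130,330],-0.12))"
```

```text
[438.46122176 233.46267283 322.46555653] (array([-108.4,   40.2,   -7.5]), array([ 6.000e-04, -2.000e-04,  2.271e-01]))
```

Emit:
servo_tool --deltas '[[[-35, 13, -3], [0, 0, 0.09]], [[-70, 26, -6], [0, 0, 0.18]], [[-108, 40, -7], [0, 0, 0.227]], [[-108, 40, -7], [0, 0, 0.227]], [[-108, 40, -7], [0, 0, 0.227]]]'

```text
t: 1.7
ee_pos: [490.5, 130.8, 329.3]
orientation: [-2.349, -2.086, -0.0]
ft_force: [0.2, -0.6, -0.2]
width: 87.7
grasp_force: 0.0
```

Run:
```python
from h import *
o=ctrl.get_obs();print(o['ee_pos'],o['orientation'])
w=get_image("wrist");cv2.imwrite("pics/w1.png",w["frame"]); print(np.round(w["pose"],2), np.round(w["K"]))
np.savez("w1.npz",**{k:np.array(w[k]) for k in("frame","depth","K","dist","pose")})
for q in ["feeder","tin","key_top","salt_shaker"]:
    for r in finder.silhouettes(q,w)[:2]:
        P,u,v=pts(w,r["mask"]); 
        if len(P):print(q,round(r["score"],2),np.round(np.array(r["rect"])*[640,400,640,400]),np.round(np.median(P,0)),np.round(P.min(0)),np.round(P.max(0)))
```

```text
[490.45339628 130.84745124 329.25761369] [-2.34917144e+00 -2.08588081e+00 -3.93935135e-04]
[[ 9.9000e-01 -1.1000e-01 -3.0000e-02  5.0096e+02]
 [-1.2000e-01 -9.5000e-01 -3.0000e-01  2.1313e+02]
 [ 0.0000e+00  3.0000e-01 -9.5000e-01  4.9132e+02]
 [ 0.0000e+00  0.0000e+00  0.0000e+00  1.0000e+00]] [[358.   0. 324.]
 [  0. 358. 195.]
 [  0.   0.   1.]]
feeder 0.74 [350.  96. 115. 188.] [538. 180.  31.] [448.  57.  -2.] [618. 307.  81.]
tin 0.83 [366.  96.  66.  68.] [546. 193.  77.] [509. 155.  22.] [582. 229.  82.]
key_top 0.72 [340. 154.  92.  58.] [479. 126.  59.] [457.  99.  21.] [577. 162.  64.]
salt_shaker 0.96 [373. 232.  30.  44.] [545.  28.  71.] [526.  -3.  -0.] [567.  38.  91.]
```

View pics/w1.png

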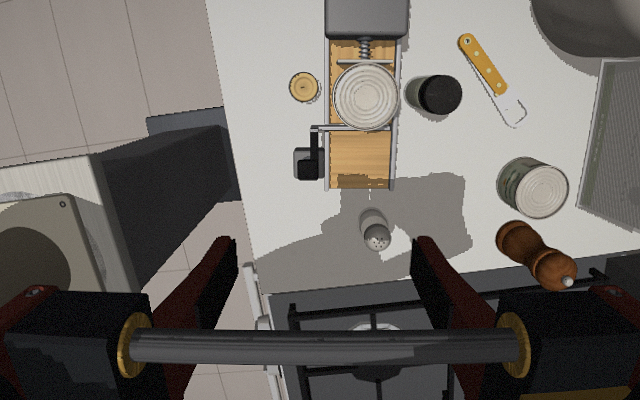

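Run:
```python
from h import *
from scipy.optimize import least_squares
w=np.load("w1.npz"); P,u,v=pts(w)
b=(P[:,0]>430)&(P[:,0]<640)&(P[:,1]>30)&(P[:,1]<340)
P=P[b];u=u[b];v=v[b]
z=P[:,2]
f=P[(abs(z-22)<5)&(u>325)&(u<400)&(v>131)&(v<192)]
t=P[(z>74)&(z<86)&(u>325)&(u<402)&(v>60)&(v<132)]
k=P[(z>54)&(z<70)&(u>285)&(u<326)&(v>135)&(v<190)]
h=P[(z>62)&(z<78)&(v<42)&(u<415)&(u>320)]
r=P[(abs(z-34)<5)&(u>320)&(u<402)&(v>120)]
for n,q in zip("ftkhr",(f,t,k,h,r)):
    print(n,len(q),np.round(np.median(q,0),1)); 
    if len(q)>4: print("  ",cv2.minAreaRect(q[:,:2].astype(np.float32)),np.round(np.percentile(q,[1,99],0),1).tolist())
c,rad=cv2.minEnclosingCircle(t[:,:2].astype(np.float32));print(c,rad)
for lo in range(80,200,15):
    s=f[(f[:,1]>lo)&(f[:,1]<lo+15)]
    if len(s): print(lo,np.round(np.percentile(s[:,0],[1,99]),1))
t0=cv2.imread("pics/w1.png")[110:200,280:410];cv2.imwrite("pics/w1c.png",cv2.resize(t0,None,fx=5,fy=5,interpolation=cv2.INTER_CUBIC))
```

```text
f 3489 [537.2 109.6  22.1]
   ((537.2395629882812, 107.92207336425781), (77.41940307617188, 81.20533752441406), 83.47190856933594) [[495.8, 68.7, 20.1], [578.8, 147.8, 24.3]]
t 3576 [546.6 193.1  77.1]
   ((546.4278564453125, 192.84178161621094), (74.2985610961914, 73.13418579101562), 83.4831314086914) [[511.6, 157.3, 74.9], [581.4, 227.7, 80.9]]
k 633 [475.3 118.7  61.1]
   ((471.1878356933594, 126.61288452148438), (55.23236846923828, 26.09209632873535), 83.26953125) [[457.1, 99.5, 56.4], [485.4, 152.6, 63.5]]
h 3048 [555.7 276.3  70.8]
   ((556.6121215820312, 276.265625), (37.009830474853516, 92.04243469238281), 84.08719635009766) [[511.4, 255.7, 64.6], [600.7, 296.8, 73.0]]
r 926 [537.  119.4  33.7]
   ((533.3976440429688, 96.68429565429688), (131.76576232910156, 97.46910095214844), 83.13365936279297) [[485.4, 31.9, 29.1], [587.8, 164.8, 37.7]]
(546.8840942382812, 192.50518798828125) 37.81733322143555
80 [494.4 575.1]
95 [496.1 576.8]
110 [497.8 578.5]
125 [499.5 580.4]
140 [500.6 580.3]
```

View pics/w1c.png

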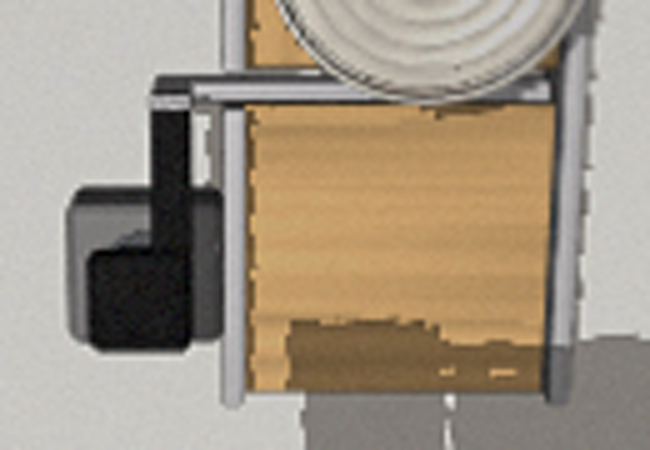

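```bash
python3 -c "
from h import *
print(ctrl.get_obs()['ee_pos'],delta([503,107.7,100],-0.115))"
```

```text
[489.2036598  133.73089386 329.09674513] (array([-24.3,  16.7, 229.1]), array([-0.0003, -0.0001,  0.0024]))
```

Emit:
servo_tool --deltas '[[[-8, 5, 38], [0, 0, 0.002]], [[-16, 10, 76], [0, 0, 0.002]], [[-24, 15, 114], [0, 0, 0.002]], [[-24, 15, 150], [0, 0, 0.002]], [[-24, 15, 185], [0, 0, 0.002]]]' --grip -0.23

```text
t: 2.37
ee_pos: [501.5, 107.8, 142.7]
orientation: [2.346, 2.09, 0.001]
ft_force: [0.8, 0.2, 0.3]
width: 58.0
grasp_force: 0.0
```

Run:
```python
from h import *
for i in range(5):
    w=get_image("wrist"); o=ctrl.get_obs(); print(o['t'],np.round(o['ee_pos'],1),o['width'],o['ft_force'].round(1),delta([503,107.7,100],-0.115))
cv2.imwrite("pics/w2.png",w["frame"])
```

```text
2.4167 [497.4 107.1 136.6] 55.577566974264236 [-2.6  0.  -4.8] (array([ 1.4,  5.8, 36.5]), array([-0.0092,  0.0029, -0.    ]))
2.4667 [497.8 107.2 139.5] 54.394774863582 [-0.7 -0.4 -0.3] (array([ 1.2,  5.5, 39.5]), array([-0.0099,  0.003 , -0.0001]))
2.5167 [499.9 107.5 142.4] 54.38161878675491 [0.7 0.6 0.7] (array([ 0.6,  3.3, 42.4]), array([-0.0056,  0.0017, -0.0001]))
2.5667 [501.7 107.8 144.5] 54.15017029242654 [ 0.7 -0.2 -0. ] (array([ 0.1,  1.3, 44.5]), array([-0.0013,  0.0003, -0.0004]))
2.6167 [502.9 107.9 145.7] 53.996313436023264 [ 0.2 -0.3 -0.5] (array([-0.2,  0. , 45.7]), array([ 0.0017, -0.0006, -0.0005]))
```

View pics/w2.png

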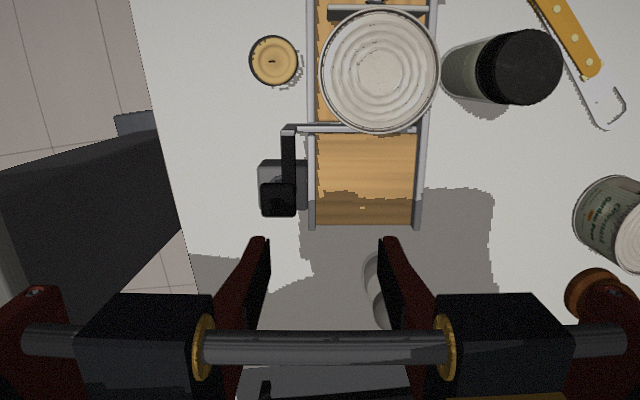

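Emit:
servo_tool --deltas '[[[0, 0, 12], [0, 0, 0]], [[0, 0, 30], [0, 0, 0]], [[0, 0, 48], [0, 0, 0]], [[0, 0, 60], [0, 0, 0]], [[0, 0, 67], [0, 0, 0]]]'

```text
t: 3.03
ee_pos: [503.4, 107.5, 78.6]
orientation: [2.346, 2.087, 0.004]
ft_force: [-0.3, -0.1, 1.0]
width: 53.9
grasp_force: 0.0
```

Emit:
servo_tool --deltas '[[[0, 0, 1], [0, 0, 0]], [[0, 0, 1], [0, 0, 0]], [[0, 0, 1], [0, 0, 0]], [[0, 0, 1], [0, 0, 0]]]'

```text
t: 3.37
ee_pos: [502.9, 107.1, 77.4]
orientation: [2.347, 2.087, 0.003]
ft_force: [0.8, -0.2, -0.1]
width: 54.0
grasp_force: 0.0
```

Run:
```python
from h import *
for i in range(3):
    w=get_image("wrist"); o=ctrl.get_obs(); print(o['t'],np.round(o['ee_pos'],1),o['width'],o['ft_force'].round(1),delta([503,107.7,47],-0.115))
s=get_image("side")
a=cv2.resize(w["frame"][130:330,160:480],(560,350),interpolation=cv2.INTER_CUBIC)
b=cv2.resize(s["frame"][210:280,290:378],(440,350),interpolation=cv2.INTER_CUBIC)[:,:240*1]
b=cv2.resize(s["frame"][200:290,290:380],(350,350),interpolation=cv2.INTER_CUBIC)
cv2.imwrite("pics/w3.png",np.hstack([a[:,:450],b]))
P,u,v=pts(w); # key and finger tips points
m=(P[:,0]>440)&(P[:,0]<570)&(P[:,1]>80)&(P[:,1]<140)&(P[:,2]>50)&(P[:,2]<110)
for lo in range(50,110,6):
    q=P[m&(P[:,2]>lo)&(P[:,2]<lo+6)]
    if len(q)>5: print(lo,len(q),np.round(np.percentile(q,[2,98],0),0).tolist())
```

```text
3.4167 [502.7 107.1  77.2] 53.97902899132077 [0.4 1.2 0.3] (array([ 0.6,  0.2, 30.2]), array([ 0.0018, -0.0005, -0.0019]))
3.4667 [502.5 107.   77. ] 54.01075173161224 [-0.6 -0.4 -0. ] (array([ 0.7,  0.3, 30. ]), array([ 0.0014, -0.0004, -0.002 ]))
3.5167 [502.4 107.   76.8] 53.85951620353821 [-0.2  0.2  0.8] (array([ 0.8,  0.5, 29.8]), array([ 0.001 , -0.0003, -0.002 ]))
50 26 [[479.0, 122.0, 53.0], [485.0, 139.0, 56.0]]
56 1536 [[458.0, 102.0, 57.0], [484.0, 139.0, 62.0]]
62 503 [[459.0, 102.0, 62.0], [481.0, 124.0, 63.0]]
74 145 [[471.0, 95.0, 77.0], [540.0, 122.0, 80.0]]
80 361 [[470.0, 96.0, 80.0], [540.0, 122.0, 86.0]]
86 410 [[470.0, 96.0, 86.0], [540.0, 122.0, 92.0]]
92 420 [[470.0, 95.0, 92.0], [540.0, 122.0, 98.0]]
98 468 [[470.0, 95.0, 98.0], [540.0, 122.0, 104.0]]
104 520 [[470.0, 96.0, 104.0], [540.0, 122.0, 110.0]]
```

View pics/w3.png

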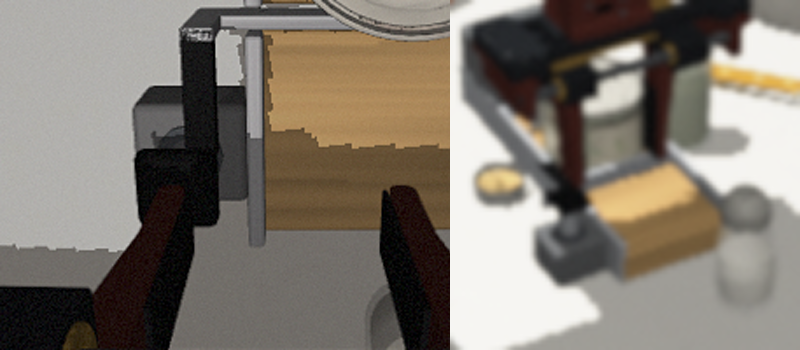

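Emit:
servo_tool --deltas '[[[0, 0, 4], [0, 0, 0]], [[0, 0, 10], [0, 0, 0]], [[0, 0, 17], [0, 0, 0]], [[0, 0, 24], [0, 0, 0]], [[0, 0, 30], [0, 0, 0]]]'

```text
t: 3.98
ee_pos: [502.1, 106.9, 45.6]
orientation: [-2.348, -2.088, -0.0]
ft_force: [-4.6, -2.6, 31.5]
width: 54.3
grasp_force: 15.9
```

Emit:
servo_tool --deltas '[[[0, 0, 1], [0, 0, 0]], [[0, 0, 1], [0, 0, 0]], [[0, 0, 1], [0, 0, 0]], [[0, 0, 1], [0, 0, 0]], [[0, 0, 1], [0, 0, 0]]]'

```text
t: 4.4
ee_pos: [502.2, 106.8, 45.8]
orientation: [2.348, 2.087, 0.0]
ft_force: [-2.3, -2.7, 18.4]
width: 54.1
grasp_force: 11.2
```

Emit:
servo_tool --deltas '[[[0, 0, 0], [0, 0, 0]], [[0, 0, 0], [0, 0, 0]], [[0, 0, 0], [0, 0, 0]]]'

```text
t: 4.65
ee_pos: [502.2, 106.8, 45.8]
orientation: [2.348, 2.087, 0.0]
ft_force: [-3.1, -1.0, 19.2]
width: 53.8
grasp_force: 11.2
```

```bash
cat > chk.py <<'E'
from h import *
import sys
for i in range(2):
    w=get_image("wrist"); o=ctrl.get_obs(); print(o['t'],np.round(o['ee_pos'],1),o['width'],o['ft_force'].round(1),o['moment'].round(2))
    P,u,v=pts(w); b=(P[:,0]>490)&(P[:,0]<600)&(P[:,1]>100)&(P[:,1]<240)&(P[:,2]>75)&(P[:,2]<86)&(v<250)
    for r in finder.silhouettes("tin",w)[:2]:
        Q,_,_=pts(w,r["mask"]); Q=Q[(abs(Q[:,2]-79)<6)]
        if len(Q)>20:
            d=np.array(cv2.minEnclosingCircle(Q[:,:2].astype(np.float32))[0])-[540.8,143.5]; print(round(r["score"],2),np.round([np.median(Q[:,2]),d@[.993,-.115],d@[.115,.993]],1))
s=get_image("side")
a=cv2.resize(w["frame"][:300,160:480],(427,400),interpolation=cv2.INTER_CUBIC)
b=cv2.resize(s["frame"][200:290,290:370],(356,400),interpolation=cv2.INTER_CUBIC)
cv2.imwrite(sys.argv[1],np.hstack([a,b]))
E
python3 chk.py pics/w4.png
```

```text
4.7 [502.3 106.8  45.8] 53.76026931143626 [-2.3 -1.5 19.3] [-0.18  1.14 -0.14]
0.74 [77.1 -0.6  6. ]
4.8 [502.3 106.8  45.8] 54.073613714205756 [-2.4 -1.2 19. ] [-0.23  1.17 -0.11]
0.83 [77.1 -0.3  6.6]
```

View pics/w4.png

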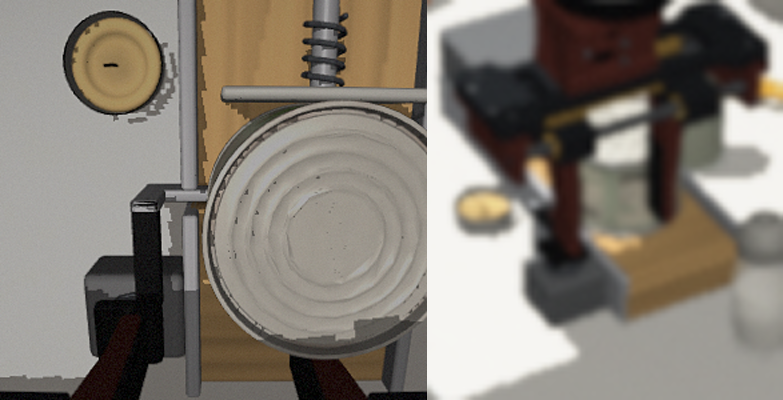

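The picture shows the tin upright in the lane, against the right finger. The left finger holds the key fully down with about 19 N, and the tin has run about 44 mm.

```bash
python3 -c "
from h import *
print(close_job())"
```

```text
the job is handed in; nothing more can be done
None
```

I pressed the key fully down with one finger and stopped the tin with the other about 44 mm along the lane, upright and at rest against it, then handed the job in holding that pose; no verdict came back.

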